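Start the vibrating table on its gentle setting

TASK

Two closed moulds are waiting on the vibrating table: set it going on its gentle setting at the control box, touching the box only with the fingers. First switch the power on by pushing down the raised far half of the red rocker, then press the white one-dot key, and then the green start button, each fully down and then let go. Leave the yellow and orange keys and the red mushroom stop alone, do not shove or lift the box, and leave the moulds and everything else on the bench where they are.

Things in the scene. Friction and masses are not known exactly. Their poses are not given: they have to be found in the camera images.
- control_box: grey control box with flat aluminium lid, 150 (x) by 300 (y) by 75 mm high, about 2.6 kg, loose on rubber feet. Origin: centre of the underside; x away from the operator, y to his left. On the lid, front row (x = -30 mm), y in mm: red rocker +115, white, yellow, orange keys +55, +7, -41, green start -105. Behind: flat display and red mushroom stop (x = 40, y = -105). All are pressed straight down.
- power_rocker (a joint): red rocker switch, 38 mm long (box x), 26 mm wide, two flat faces in a shallow V, pivot across the middle. 0 = off: far half (bar mark) raised at 0.4 rad, near half (ring mark) level. 0.4 = on: far half level, 9 mm above the lid, near half raised. Stiff: it stays where it is left; 3 to 6 N on the far half moves it. Its bezel is 3 mm high.
- rocker_on (a point): point on the face of the rocker's far half (the one to push down), 12 mm along the face from the pivot, mid width; moves with the rocker (13 mm above the lid when off, 9 mm when on)
- key_low (a joint): travel of the white one-dot key (gentle setting), m: 0 = up, 0.005 = fully down; springs back by itself, 1.5 N to start it, 4.5 N fully down
- key_low_top (a point): centre of the top face of the white one-dot key, 24 by 24 mm, 11 mm above the lid when up; the setting keys stand 48 mm apart, centre to centre
- key_mid (a joint): travel of the yellow two-dot key (medium setting), same make as the white one
- key_mid_top (a point): centre of the top face of the yellow two-dot key
- key_high (a joint): travel of the orange three-dot key (strong setting), same make as the white one
- key_high_top (a point): centre of the top face of the orange three-dot key
- start_button (a joint): travel of the green start button, m: 0 = up, 0.005 = fully down; springs back by itself, 1.5 N to start it, 4.5 N fully down
- start_top (a point): centre of the flat top of the round green start button, 29 mm across, 14 mm above the lid when up, in a 4 mm high steel collar 35 mm across
- stop_button (a joint): travel of the red mushroom stop, m: 0 = up, 0.005 = fully down; springy
- stop_top (a point): top centre of the red mushroom stop, 40 mm across, 34 mm above the lid, 70 mm behind the start button (box +x)
- vibrating_table: vibrating table, fixed: blue base, springs and a steel plate 260 (x) by 280 (y) mm with a low rim, plate top 88 mm above the bench. Origin: centre of its underside. It stands left or right of the control box
- mould_a: closed two-part silicone mould, all blue, 90 by 85 by 46 mm, about 0.4 kg, loose on the plate of the vibrating table; origin: centre of its underside
- mould_b: closed two-part mould, blue below and white above, 90 by 85 by 46 mm, loose on the plate of the vibrating table; origin: centre of its underside
- cup: clear plastic mixing cup, 70 mm across, 90 mm high, empty and loose, standing just behind the control box; origin: centre of its underside
- brush: paint brush, 200 mm long, lying loose between the control box and the robot; origin near its middle, on the bench
- scraper: spatula, 200 mm long, lying loose between the vibrating table and the robot; origin near its middle, on the bench
- statuette: white cast elephant statuette, 120 mm high, base 72 mm across, loose behind the equipment; origin: centre of its underside
- resin_bottle: white bottle with a white label, 60 mm across, 160 mm high, loose behind the equipment; origin: centre of its underside
- hardener_bottle: white bottle with a blue label, 60 mm across, 160 mm high, loose behind the equipment; origin: centre of its underside

How it is judged:
By the outcome, as a careful person would: the job done as asked, in the order asked, and still so for the second after the job is handed in, with the robot touching nothing.
It also fails if it takes over 48 s, if anything falls off the work surface, if the arm or the gripper's body presses on something with over 40 N, if the wrist force passes 120 N, or if a joint passes its speed limit or range.

ROBOT

A 6-joint arm with a two-finger parallel gripper is mounted at the origin on the work surface. World frame = base frame: x ahead of the robot, y to its left, z up, the work surface at z = 0. Lengths are in mm, angles in degrees, forces in N, time in s.
With the tool pointing down it reaches from about 350 to 850 mm from the base axis. Payload 8.1 kg.
Tool frame: the origin (TCP) lies midway between the tips of the shut fingers; the grasp point (between the pads) lies 19 mm behind it (r.pinch_z is the distance from the TCP to the grasp point, in mm); z points along the fingers, y is the line along which they close (so a half turn about z gives the same grasp; the last joint's range is limited). The gripper opens to 85 mm and grips with 20 to 120 N. Pads are 22 mm wide; open, the fingers measure 114 mm over their backs; the gripper's body (76 mm by 85 mm) begins 54 mm behind the grasp point. The pads swing forward as they close: fully open they stand 13 mm farther back than shut.
Start: joints at [-74.336, 7.471, 85.268, -0, 87.261, -4.893], TCP at [210.711, -561.789, 231.292] pointing down, gripper open.
Joint ranges: [-169.43, 169.43], [-51.17, 129.36], [1.28, 143.12], [-76.62, 256.62], [0, 156.53], [-152.29, 152.29]. Speed limits (degrees/s): [136.94, 136.94, 159.86, 180, 180, 180].

INTERFACE

Orientations are given as [roll, pitch, yaw] about the fixed x, y, z axes, in that order (R = Rz(yaw) Ry(pitch) Rx(roll)).
In Python, from bench import r gives the robot as it stands.
- The arm moves only by the shell command python3 -m jog 'ROWS' [OPENING] [FORCE]. ROWS is JSON, one flat list of numbers, 6 for each row, row after row: the shift along the tool's x, y, z in m, then the turn, a rotation vector about the tool's x, y, z in rad. A call has 1 to 8 rows; each row is the pose to reach, as a shift and turn from the pose commanded when the call began, along the tool's axes at that moment; what a row does not reach only later rows make up. A row lasts 1/8 s, in which the tool goes at most 62.5 mm and 10.7 degrees, less where a joint would pass 70% of its speed; a pose out of reach is approached as far as the arm can. A call with a gripper value outside its range is refused whole. OPENING is the opening, from -1 (shut) to 1 (fully open), set as the call begins (- or left out, the last holds). The fingers move at their own pace and stop on an object; FORCE is the grip in N (left out, the last holds). Time passes only in rows, so rows that repeat a pose let the fingers close. It gives the time, the measured TCP pose, the force, the opening and the grip force at its end, in the units of the state.
- r.sense(): the state, without advancing time (a new reading comes with each control period).
- r.snapshot(name): name is "side" or "top"; returns a dict with "pixels" (400x640x3 uint8, red, green, blue), "range_z" (400x640 float32, mm along the optical axis (not along the pixel's ray), 0 where there is no reading), "K" (3x3 intrinsics, pixels), "k1" (the pictures are not rectified: a ray, as slopes to the right and down, at radius r is drawn at 1 + k1 r^2 times it, then the intrinsics apply), "rvec" (rotation vector, rad) and "tvec" (3), from world to camera coordinates, as OpenCV has them. Camera axes: x right, y down, z forward; pixel columns grow to the right and rows downward; lengths in mm; the calibration is good to about 2 mm. A picture is of the moment at which its call begins.
- r.hand_in(): hands the job in; it is judged then, once.
Trained networks look in a picture, given as the dict that the camera call returned (one of the last four; its "shot" number tells which), for a name from the list of things; names that differ only in an ending like _2 or _b are one class to them, and where a whole thing is asked for, a point or a joint stands for the part that bears it (a point fixed in the world has none). Each returns a list of dicts, best first, with "score" (0 to 1); they miss things now and then, are a little off and sometimes report something else, mostly with a low value. They report only what shows in the picture. A call takes as long as a camera call.
- r.look_for(picture, target): "bbox" ([left, top, right, bottom] in pixels, round what is visible of it).
- r.outline_of(picture, target): "region" (400x640 bool, what is visible of it) and "bbox" ([left, top, right, bottom] in pixels, round what is visible of it).
The state is a dict: "time": time; "joint_pos": joint angles; "qd": joint speeds; "joint_efforts": joint torques, N m; "tool_pos": TCP position; "tcp_rot": TCP orientation; "ft_force": force on the tool from outside, world axes, zero at the start; "wrist_torque": the same for the moment, N m; "finger_gap": finger opening in mm; "grip_force": force on a finger pad.
Only numpy, scipy, OpenCV 4.12 (cv2) and the standard library are available. Lean on these libraries where they do the work, as an engineer would, in place of code of your own. Each camera call takes 0.05 s, during which the arm holds its last target. There are 200 camera calls.

## Working session

There is one attempt and no reset: what is moved stays moved. The work goes in short steps, Python scripts to look and compute and a shell command to move; the robot and the scene stay as the last step left them, time stands still between calls to the robot, and variables do not carry over. Pictures are saved under pics/ and viewed, at most 10 in all, crops included, and the job is handed in when it is done.

```bash
mkdir -p pics; cat > h.py <<'E'
import numpy as np, cv2
from bench import r
def deproj(p,u,v,z=None,zw=None):
    K=p["K"];x=(np.asarray(u,float)-K[0][2])/K[0][0];y=(np.asarray(v,float)-K[1][2])/K[1][1]
    x=x-0;xd,yd=x,y;xu,yu=xd,yd
    for _ in range(20):
        s=1+p["k1"]*(xu**2+yu**2);xu,yu=xd/s,yd/s
    R=cv2.Rodrigues(np.array(p["rvec"],float))[0];t=np.array(p["tvec"],float).ravel()
    d=np.stack([xu,yu,np.ones_like(xu)],-1)@R; c=-R.T@t
    if zw is not None: return c+d*((zw-c[2])/d[...,2])[...,None]
    return c+d*np.asarray(z)[...,None]
E
python3 - <<'E'
from h import *
for n in("top","side"):
    p=r.snapshot(n);cv2.imwrite(f"pics/{n}0.png",p["pixels"][:,:,::-1])
    np.savez(f"{n}0.npz",**{k:np.array(v) for k,v in p.items()})
    for t in["control_box","power_rocker","key_low","key_mid","key_high","start_button","stop_button","rocker_on"]:
        try:
            for o in r.outline_of(p,t)[:2]:
                v,u=np.nonzero(o["region"]);z=p["range_z"][v,u];m=z>0
                P=deproj(p,u[m],v[m],z[m]); print(n,t,round(o["score"],2),o["bbox"],m.sum(),np.round(np.median(P,0)),np.round(np.percentile(P[:,2],[5,95])))
        except Exception as e: print(n,t,e)
print(r.sense())
E
```

```text
top control_box 0.67 [351.3, 174.9, 476.9, 252.9] 7838 [ 511. -212.   76.] [72. 88.]
top control_box 0.32 [361.3, 216.2, 376.8, 232.0] 167 [492. -99.  85.] [80. 91.]
top power_rocker 0.5 [359.4, 216.3, 373.5, 231.0] 169 [494. -99.  85.] [81. 91.]
top key_low 0.43 [385.1, 222.9, 398.7, 230.0] 102 [ 488. -158.   86.] [82. 89.]
top key_mid 0.66 [405.7, 223.5, 416.0, 236.5] 102 [ 481. -205.   86.] [83. 89.]
top key_mid 0.53 [188.9, 160.9, 308.3, 274.9] 9730 [489. 186.  88.] [85. 92.]
top key_high 0.56 [423.5, 225.7, 435.6, 234.2] 90 [ 475. -252.   86.] [82. 89.]
top start_button 0.7 [456.1, 228.6, 462.4, 238.6] 92 [ 467. -315.   90.] [87. 93.]
top stop_button 0.52 [454.0, 194.9, 474.5, 213.6] 202 [ 535. -324.  108.] [104. 112.]
top rocker_on 0.65 [361.5, 216.2, 370.5, 232.3] 167 [492. -99.  85.] [81. 91.]
side control_box 0.59 [284.5, 230.5, 418.9, 399.4] 15099 [ 497. -275.   74.] [28. 88.]
side power_rocker 0.68 [300.0, 239.8, 315.8, 253.0] 210 [ 493. -100.   84.] [80. 89.]
side key_low 0.63 [308.0, 263.8, 323.7, 281.2] 187 [ 485. -160.   85.] [76. 87.]
side key_mid 0.68 [313.6, 279.9, 
[... 633 characters left out ...]
0. 89.]
{'time': 0.9, 'joint_pos': array([-7.43356438e+01,  7.47024894e+00,  8.52675882e+01,  1.38139451e-03,
        8.72611193e+01, -4.89338896e+00]), 'qd': array([-0.03847755,  0.05179516,  0.12075457,  0.00260001,  0.07206859,
       -0.12156903]), 'joint_efforts': array([-6.94301907e-04, -5.69311559e+01, -5.00876749e+01, -2.99596804e-04,
        1.03585808e-03,  6.01451961e-05]), 'tool_pos': array([ 210.71912149, -561.79023442,  231.30382502]), 'tcp_rot': array([ 1.79998842e+02, -1.28576350e-03,  2.05576792e+01]), 'ft_force': array([ 0.05669097, -0.4234135 ,  0.05886067]), 'wrist_torque': array([ 0.05373798,  0.06624847, -0.01012955]), 'grip_force': 0.0, 'finger_gap': 85.27619244571684}
```

```bash
python3 - <<'E'
from h import *
M=np.array([[-30,115],[-30,55],[-30,7],[-30,-41],[-30,-105],[40,-105]],float)
for n,W in dict(top=[[494,-99],[488,-158],[481,-205],[475,-252],[467,-315],[535,-324]],side=[[493,-100],[485,-160],[480,-207],[474,-255],[465,-318],[533,-328]]).items():
    W=np.array(W,float);a=M-M.mean(0);b=W-W.mean(0)
    th=np.arctan2((a[:,0]*b[:,1]-a[:,1]*b[:,0]).sum(),(a*b).sum());R=np.array([[np.cos(th),-np.sin(th)],[np.sin(th),np.cos(th)]])
    t=W.mean(0)-R@M.mean(0);print(n,np.degrees(th),t);print(np.round(M@R.T+t,1).tolist(),np.round(M@R.T+t-W,1).tolist())
    print("rocker_on",R@[-19,115]+t)
a=cv2.imread("pics/top0.png")[130:290,150:500];b=cv2.imread("pics/side0.png")[210:400,250:480]
cv2.imwrite("pics/c.png",np.vstack([cv2.resize(a,(600,274)),cv2.resize(b,(600,320))[:, :]]))
E
```

```text
top -7.377129655403661 [ 509.76517595 -215.62275129]
[[494.8, -97.7], [487.1, -157.2], [480.9, -204.8], [474.7, -252.4], [466.5, -315.9], [536.0, -324.9]] [[0.8, 1.3], [-0.9, 0.8], [-0.1, 0.2], [-0.3, -0.4], [-0.5, -0.9], [1.0, -0.9]]
rocker_on [505.68841959 -99.13506929]
side -7.512066969405478 [ 508.12171636 -218.16932761]
[[493.4, -100.2], [485.6, -159.7], [479.3, -207.3], [473.0, -254.9], [464.7, -318.3], [534.1, -327.5]] [[0.4, -0.2], [0.6, 0.3], [-0.7, -0.3], [-1.0, 0.1], [-0.3, -0.3], [1.1, 0.5]]
rocker_on [ 504.31931124 -101.6723675 ]
```

View pics/c.png

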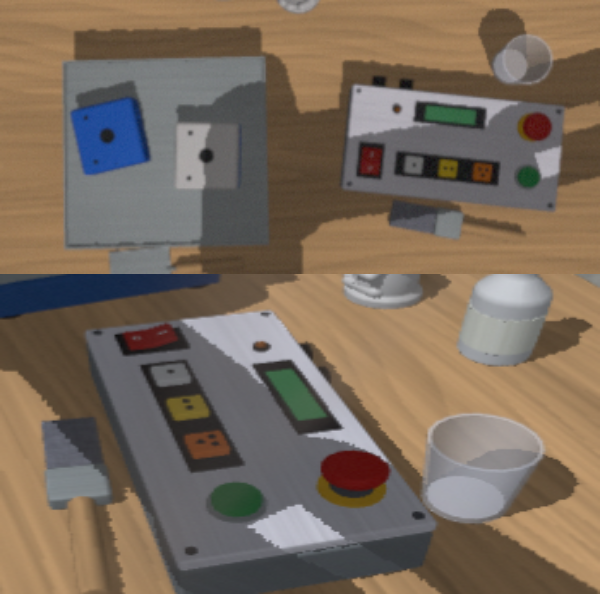

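View pics/side0.png

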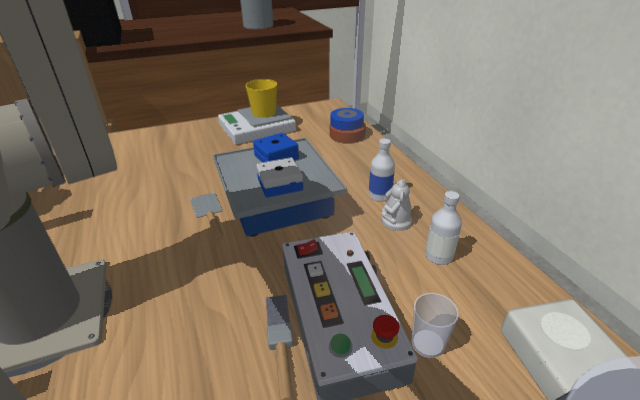

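The layout agrees with the known sizes, to about 1 mm. The rocker is at top left of the lid, the white key beside it, and the green button at the near right end. Next I move over the rocker with the fingers shut and the tool turned to line up with the box.

```bash
python3 -m jog '[0.02,-0.015,0,0,0,0.03, 0.05,-0.037,0,0,0,0.09, 0.09,-0.067,0,0,0,0.15, 0.13,-0.097,0,0,0,0.22, 0.17,-0.126,0,0,0,0.29, 0.21,-0.156,0,0,0,0.36, 0.25,-0.186,0,0,0,0.43, 0.28,-0.208,0,0,0,0.489]' -1 20; python3 - <<'E'
from h import *
from scipy.spatial.transform import Rotation as Ro
s=r.sense();R=Ro.from_euler("xyz",s["tcp_rot"],degrees=True)
print(s["tool_pos"],s["tcp_rot"],R.inv().apply(np.array([507.9,-100.8,130])-s["tool_pos"]))
E
```

```text
time: 1.9
tool_pos: [400.7, -267.0, 231.6]
tcp_rot: [180.0, -0.0, -7.5]
ft_force: [-0.2, -0.9, -0.2]
finger_gap: 0.3
grip_force: 0.0
[ 400.74948596 -266.98622973  231.57945917] [ 1.79990574e+02 -4.01662991e-02 -7.53050510e+00] [  84.37575807 -178.81213661  101.60921901]
```

```bash
python3 -m jog '[0.015,-0.03,0,0,0,0, 0.035,-0.07,0.01,0,0,0, 0.055,-0.115,0.03,0,0,0, 0.073,-0.155,0.06,0,0,0, 0.083,-0.175,0.085,0,0,0, 0.084,-0.179,0.1,0,0,0, 0.084,-0.179,0.1015,0,0,0, 0.084,-0.179,0.1015,0,0,0]'; python3 - <<'E'
from h import *
o=[]
for n in("top","side"):
    p=r.snapshot(n);im=p["pixels"][:,:,::-1]
    o.append(cv2.resize(im[170:270,330:490] if n=="top" else im[180:370,240:440],(640,400) if n=="top" else (600,570)))
cv2.imwrite("pics/s1.png",o[1]);cv2.imwrite("pics/t1.png",o[0]);print(r.sense()["tool_pos"],r.sense()["ft_force"])
E
```

```text
time: 2.9
tool_pos: [506.5, -103.2, 130.7]
tcp_rot: [180.0, -0.1, -7.5]
ft_force: [0.4, -1.4, -0.6]
finger_gap: -0.2
grip_force: 0.0
[ 506.8988273  -103.23848504  131.16321511] [-0.32577555  0.78508765  0.26030302]
```

View pics/s1.png

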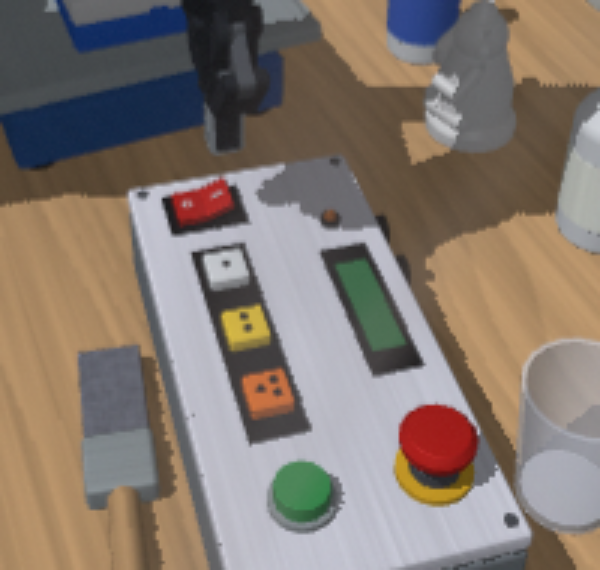

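The shut fingertips are at about (228,150) in the crop, above the rocker. The rocker's far half is raised, and nothing else has moved. I'll check the camera against the tool position by projecting the TCP.

```bash
python3 - <<'E'
from h import *
for n in("side","top"):
    p=np.load(n+"0.npz");T=np.array([[506.9,-103.2,131.2],[466,-317,89]])
    R=cv2.Rodrigues(p["rvec"])[0];c=T@R.T+p["tvec"].ravel();x=c[:,:2]/c[:,2:];x*=1+p["k1"]*(x**2).sum(1)[:,None]
    uv=x@p["K"][:2,:2].T+p["K"][:2,2];print(n,uv,((uv-[240,180])*3) if n=="side" else (uv-[330,170])*4)
E
```

```text
side [[314.69947203 228.03951444]
 [340.80813993 342.64296714]] [[224.09841608 144.11854331]
 [302.42441978 487.92890142]]
top [[369.79266348 217.79218551]
 [458.58002514 233.25833265]] [[159.17065393 191.16874206]
 [514.32010056 253.03333059]]
```

View pics/t1.png

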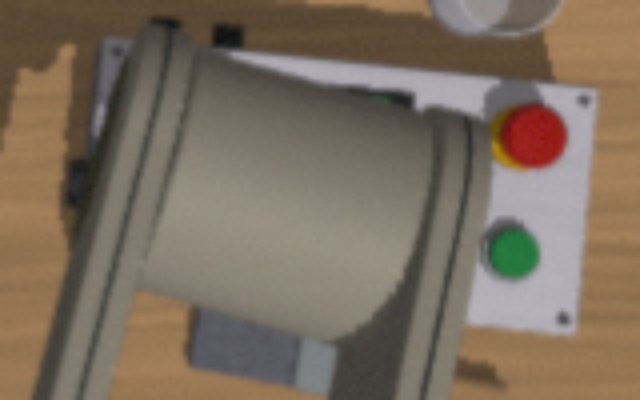

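```bash
python3 -m jog '[0.001,-0.002,0.01,0,0,0, 0.001,-0.0025,0.025,0,0,0, 0.001,-0.0025,0.032,0,0,0, 0.001,-0.0025,0.034,0,0,0, 0.001,-0.0025,0.034,0,0,0]'
```

```text
time: 3.62
tool_pos: [507.7, -99.8, 95.7]
tcp_rot: [-180.0, 0.0, -7.5]
ft_force: [1.3, 0.0, -0.3]
finger_gap: 0.2
grip_force: 0.0
```

The camera and arm agree to about 2 mm, and in the top view the arm covers the rocker. Now I press it slowly.

```bash
python3 -m jog '[0,0,0.003,0,0,0, 0,0,0.005,0,0,0, 0,0,0.007,0,0,0, 0,0,0.009,0,0,0, 0,0,0.010,0,0,0, 0,0,0.011,0,0,0, 0,0,0.011,0,0,0]'
```

```text
time: 4.5
tool_pos: [508.9, -100.1, 85.8]
tcp_rot: [180.0, -0.2, -7.5]
ft_force: [2.7, -0.9, 4.8]
finger_gap: -0.1
grip_force: 2.1
```

```bash
python3 -m jog '[0,0,0.001,0,0,0, 0,0,0.0015,0,0,0, 0,0,0.002,0,0,0, 0,0,0.002,0,0,0]';python3 -m jog '[0,0,0.0005,0,0,0, 0,0,0.001,0,0,0, 0,0,0.001,0,0,0]'
```

```text
time: 5.0
tool_pos: [508.3, -100.0, 83.9]
tcp_rot: [180.0, -0.1, -7.5]
ft_force: [1.3, -1.0, 13.0]
finger_gap: -0.1
grip_force: 5.9
time: 5.38
tool_pos: [508.4, -100.0, 83.8]
tcp_rot: [180.0, -0.1, -7.5]
ft_force: [-2.8, 0.4, 19.5]
finger_gap: -0.1
grip_force: 9.8
```

The rocker is at its stop: z 83.8 and 19.5 N. I'll lift, go over the white key, and check.

```bash
python3 -m jog '[0,0,-0.006,0,0,0, 0,0,-0.02,0,0,0, 0,0,-0.034,0,0,0, -0.004,0.015,-0.034,0,0,0, -0.009,0.04,-0.034,0,0,0, -0.013,0.056,-0.034,0,0,0, -0.014,0.061,-0.034,0,0,0, -0.014,0.061,-0.034,0,0,0]'; python3 - <<'E'
from h import *
p=r.snapshot("side");im=p["pixels"][:,:,::-1];cv2.imwrite("pics/s2.png",cv2.resize(im[180:370,240:440],(600,570)))
for t in["power_rocker","key_mid","key_high","start_button","stop_button"]:
    for o in r.outline_of(p,t)[:1]:
        v,u=np.nonzero(o["region"]);z=p["range_z"][v,u];m=z>0
        print(t,round(o["score"],2),np.round(np.median(deproj(p,u[m],v[m],z[m]),0)))
print(r.sense()["tool_pos"],r.sense()["ft_force"])
E
```

```text
time: 6.38
tool_pos: [485.7, -158.7, 115.6]
tcp_rot: [-180.0, 0.0, -7.5]
ft_force: [-0.1, 1.1, 1.2]
finger_gap: 0.1
grip_force: 0.0
key_mid 0.45 [ 480. -207.   85.]
key_high 0.81 [ 474. -254.   85.]
start_button 0.72 [ 465. -318.   88.]
stop_button 0.76 [ 533. -328.  107.]
[ 486.03522091 -157.97907914  115.75074431] [-0.08682268 -0.23464237 -0.36098012]
```

View pics/s2.png

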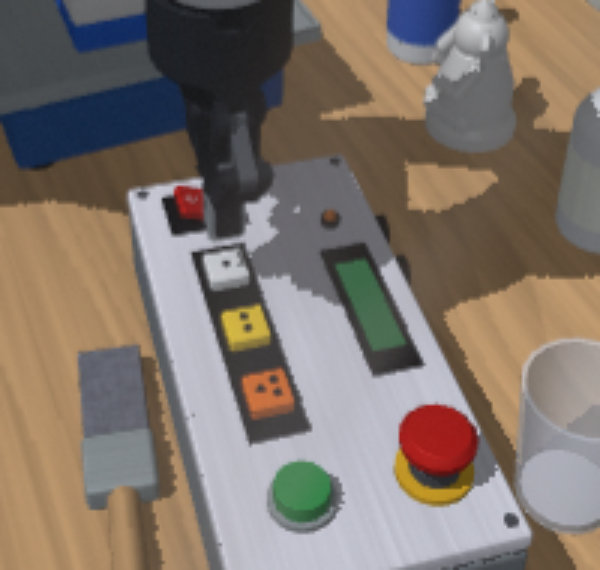

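The rocker's near half is now raised (crop pixel 190,200), so the power is on. The box hasn't moved, and the fingertips are above the white key. Pressing it now.

```bash
python3 -m jog '[0,0,0.01,0,0,0, 0,0,0.02,0,0,0, 0,0,0.027,0,0,0, 0,0,0.03,0,0,0, 0,0,0.032,0,0,0, 0,0,0.034,0,0,0, 0,0,0.035,0,0,0, 0,0,0.035,0,0,0]'; python3 -m jog '[0,0,0.0005,0,0,0, 0,0,0.001,0,0,0, 0,0,0.001,0,0,0]'
```

```text
time: 7.68
tool_pos: [485.9, -158.5, 81.1]
tcp_rot: [180.0, -0.0, -7.5]
ft_force: [-2.2, 1.0, 4.5]
finger_gap: 0.2
grip_force: 2.1
time: 8.05
tool_pos: [486.1, -158.5, 80.9]
tcp_rot: [180.0, -0.0, -7.5]
ft_force: [-6.1, 2.8, 12.2]
finger_gap: 0.2
grip_force: 6.3
```

The white key is fully down (80.9 mm, 12 N). I'll release it and go over the start button.

```bash
python3 -m jog '[0,0,-0.006,0,0,0, 0,0,-0.02,0,0,0, 0,0,-0.036,0,0,0, 0,0.03,-0.038,0,0,0, 0,0.075,-0.038,0,0,0, 0,0.12,-0.038,0,0,0, 0,0.15,-0.038,0,0,0, 0,0.16,-0.038,0,0,0]'; python3 -m jog '[0,0,0,0,0,0, 0,0,0,0,0,0]'; python3 - <<'E'
from h import *
p=r.snapshot("side");im=p["pixels"][:,:,::-1];cv2.imwrite("pics/s3.png",cv2.resize(im[180:370,240:440],(600,570)))
for t in["power_rocker","key_low","key_mid","key_high","start_button","stop_button"]:
    for o in r.outline_of(p,t)[:1]:
        v,u=np.nonzero(o["region"]);z=p["range_z"][v,u];m=z>0
        print(t,round(o["score"],2),np.round(np.median(deproj(p,u[m],v[m],z[m]),0)))
E
```

```text
time: 9.05
tool_pos: [465.1, -319.0, 118.9]
tcp_rot: [180.0, -0.1, -7.6]
ft_force: [-0.5, 0.3, -0.6]
finger_gap: 0.1
grip_force: 0.0
time: 9.3
tool_pos: [465.4, -316.1, 117.9]
tcp_rot: [-180.0, -0.0, -7.4]
ft_force: [0.2, 0.0, -0.7]
finger_gap: -0.1
grip_force: 0.0
power_rocker 0.41 [488. -98.  86.]
key_low 0.59 [ 478. -161.   84.]
key_mid 0.31 [ 468. -253.   85.]
start_button 0.84 [ 465. -317.   88.]
stop_button 0.68 [ 533. -327.  107.]
```

View pics/s3.png

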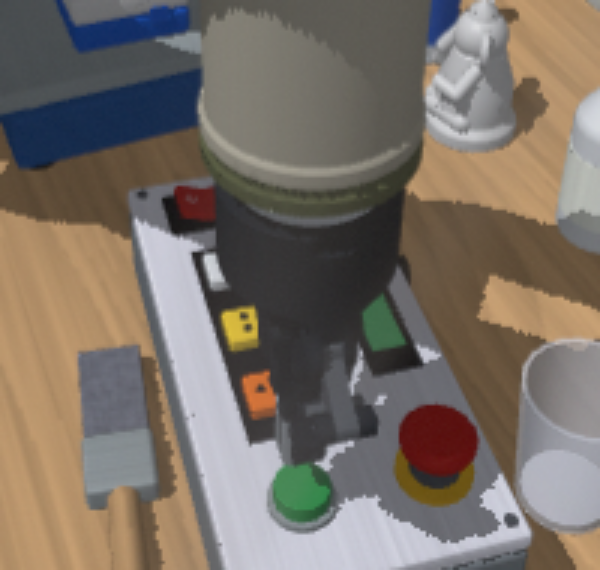

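The fingertips are above the green button (crop pixel 300,490), clear of the mushroom. The rocker is still on and the keys are up. The button top is at z 89, so fully down is 84.

```bash
python3 -m jog '[0,0,0.01,0,0,0, 0,0,0.02,0,0,0, 0,0,0.026,0,0,0, 0,0,0.029,0,0,0, 0,0,0.031,0,0,0, 0,0,0.033,0,0,0, 0,0,0.034,0,0,0, 0,0,0.034,0,0,0]'; python3 -m jog '[0,0,0.0005,0,0,0, 0,0,0.001,0,0,0, 0,0,0.001,0,0,0]'
```

```text
time: 10.65
tool_pos: [465.2, -317.2, 84.1]
tcp_rot: [180.0, -0.0, -7.5]
ft_force: [-2.7, 2.0, 4.3]
finger_gap: -0.1
grip_force: 2.1
time: 11.02
tool_pos: [465.2, -317.2, 83.9]
tcp_rot: [180.0, -0.0, -7.5]
ft_force: [-5.7, 3.9, 12.6]
finger_gap: 0.2
grip_force: 5.8
```

The start button is fully down. I'll release it and lift well clear, up to the starting height.

```bash
python3 -m jog '[0,0,-0.006,0,0,0, 0,0,-0.02,0,0,0, 0,0,-0.045,0,0,0, 0,0,-0.08,0,0,0, 0,0,-0.115,0,0,0, 0,0,-0.14,0,0,0, 0,0,-0.15,0,0,0, 0,0,-0.15,0,0,0]'; python3 -m jog '[-0.02,0.03,0,0,0,0, -0.05,0.07,0,0,0,0, -0.09,0.11,0,0,0,0, -0.13,0.15,0,0,0,0, -0.17,0.19,0,0,0,0, -0.19,0.21,0,0,0,0, -0.2,0.22,0,0,0,0, -0.2,0.22,0,0,0,0]'; python3 - <<'E'
from h import *
for n in("side","top"):
    p=r.snapshot(n);im=p["pixels"][:,:,::-1]
    if n=="side": cv2.imwrite("pics/s4.png",cv2.resize(im[100:390,200:500],(600,580)))
    for t in["power_rocker","key_low","key_mid","key_high","start_button","stop_button"]:
        for o in r.outline_of(p,t)[:1]:
            v,u=np.nonzero(o["region"]);z=p["range_z"][v,u];m=z>0
            print(n,t,round(o["score"],2),np.round(np.median(deproj(p,u[m],v[m],z[m]),0)))
print(r.sense()["ft_force"])
E
```

```text
time: 12.02
tool_pos: [465.4, -317.4, 233.3]
tcp_rot: [180.0, -0.1, -7.5]
ft_force: [0.6, 0.2, 0.1]
finger_gap: -0.2
grip_force: 0.0
time: 13.02
tool_pos: [237.9, -509.0, 231.7]
tcp_rot: [-179.9, 0.0, -7.5]
ft_force: [-0.0, 0.4, 1.0]
finger_gap: 0.4
grip_force: 0.0
side power_rocker 0.48 [494. -99.  84.]
side key_low 0.54 [ 485. -159.   85.]
side key_high 0.79 [ 474. -254.   85.]
side start_button 0.83 [ 465. -317.   88.]
side stop_button 0.95 [ 534. -328.  107.]
top power_rocker 0.67 [340. 224.   4.]
top key_low 0.45 [ 486. -158.   86.]
top key_high 0.63 [ 475. -253.   86.]
top start_button 0.69 [340. 224.   4.]
top stop_button 0.68 [ 535. -324.  108.]
[-0.73411356 -0.30714985  0.08049716]
```

View pics/s4.png

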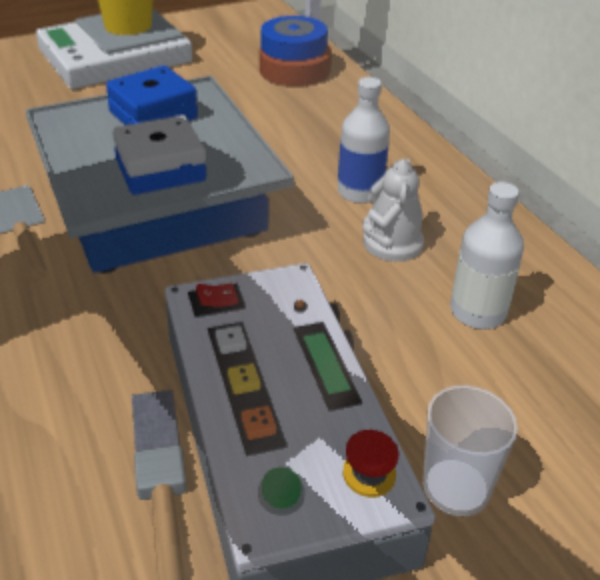

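The box, moulds and other things are where they were, the buttons are up, and the arm is clear. Before handing in, I'll check the rocker's tilt from the depth image.

```bash
python3 - <<'E'
from h import *
for p in(np.load("side0.npz"),r.snapshot("side")):
    v,u=np.mgrid[225:265,290:325];z=p["range_z"][v,u];P=deproj(p,u,v,z).reshape(-1,3)
    q=np.radians(-7.45);d=P[:,:2]-[509,-217];x=d[:,0]*np.cos(q)+d[:,1]*np.sin(q);y=-d[:,0]*np.sin(q)+d[:,1]*np.cos(q)
    for a,b in((-48,-40),(-40,-32),(-28,-20),(-20,-12)):
        m=(abs(y-115)<9)&(x>a)&(x<b);print(a,b,m.sum(),round(np.median(P[m,2]),1))
E
```

```text
-48 -40 28 83.0
-40 -32 28 83.1
-28 -20 32 85.9
-20 -12 32 87.5
-48 -40 40 87.4
-40 -32 29 85.9
-28 -20 27 83.2
-20 -12 29 83.0
```

```bash
python3 -c "
from bench import r
print(r.hand_in())"
```

```text
the job is handed in; nothing more can be done
None
```

I switched the power on, then pressed the white one-dot key and the green start button fully down in that order and let each go; the job was handed in at about 13 s with the arm clear and nothing else visibly moved.

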